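# Sound a bored blank with the depth rod and set the depth marker

### The arm

A 6-joint arm with a two-finger parallel gripper is mounted at the origin on the work surface. World frame = base frame: x ahead of the robot, y to its left, z up, the work surface at z = 0. Lengths are in m, angles in rad, forces in N, time in s.
With the tool pointing down it reaches from about 0.325 to 0.775 m from the base axis. Payload 5.5 kg.
Tool frame: the origin (TCP) lies between the finger pads; the fingertips stand 11 mm ahead of it and the grasp point (between the pads) lies 8 mm behind it; z points along the fingers, y is the line along which they close (so a half turn about z gives the same grasp; the last joint's range is limited). The gripper opens to 85 mm and grips with 20 to 120 N. Pads are 22 mm wide; open, the fingers measure 114 mm over their backs; the gripper's body (76 mm by 85 mm) begins 54 mm behind the grasp point. The pads swing forward as they close: fully open they stand 13 mm farther back than shut.
Start: joints at [-1.379, 0.091, 1.231, -0, 1.82, -0.057], TCP at [0.148, -0.582, 0.242] pointing down, gripper open.
Joint ranges: [-2.87, 2.87], [-0.86, 2.18], [0.17, 2.46], [-1.51, 4.65], [0.06, 2.69], [-2.65, 2.65]. Speed limits (rad/s): [2.57, 2.57, 3.01, 3.14, 3.14, 3.14].

### API

Orientations are given as a unit quaternion [w, x, y, z].
In Python, from bench import sense, snapshot, hand_in gives the robot as it stands. The module is installed in compiled form; this text tells all that it offers.
- The arm moves only by the tool move_arm, never from a script. Its argument "series" is a list of rows, each a list of 3 entries, a list of its own where there are three numbers: the opening, from 0 (shut) to 1 (fully open), then the shift along the world's x, y, z in cm, then the turn, a rotation vector about the world's x, y, z in degrees. In form: [[jaw, [dx, dy, dz], [rx, ry, rz]], ...]. A call has 1 to 5 rows; each row shifts and turns the commanded pose from where the row before left it; what a row does not reach is not made up. A row lasts 1/12 s, in which the tool goes at most 41.7 mm and 7.16 degrees, less where a joint would pass 70% of its speed; a pose out of reach is approached as far as the arm can. A call is refused whole if a number of a shift passes 4.17 or a number of a turn 7.16, either way. A call with a gripper value outside its range is refused whole. The fingers move at their own pace and stop on an object; "squeeze" is the grip in N (left out, the last holds). Time passes only in rows, so rows that do not move let the fingers close. It gives the time, the measured TCP pose, the force, the opening and the grip force at its end, in the units of the state.
- sense(): the state, without advancing time (a new reading comes with each control period).
- snapshot(name): name is "side" or "top"; returns a dict with "image" (420x560x3 uint8, red, green, blue), "fx", "fy", "cx", "cy" (pixels), "world_to_cam" (4x4, takes a point from world to camera coordinates). Camera axes: x right, y down, z forward; pixel columns grow to the right and rows downward; lengths in m; the calibration is good to about 2 mm. A picture is of the moment at which its call begins. There is no depth.
- hand_in(): hands the job in; it is judged then, once.
The state is a dict: "t": time; "qpos": joint angles; "dq": joint speeds; "joint_torque": joint torques, N m; "eef_pos": TCP position; "tool_rot": TCP orientation; "force": force on the tool from outside, world axes, zero at the start; "ft_torque": the same for the moment, N m; "finger_gap": finger opening in m; "gripper_force": force on a finger pad.
Only numpy, scipy, OpenCV 4.12 (cv2) and the standard library are available. Lean on these libraries where they do the work, as an engineer would, in place of code of your own. Each camera call takes 0.05 s, during which the arm holds its last target. There are 200 camera calls.

### The job

Take the depth rod out of its stand and lower it slowly into the bore of the clamped boxwood blank, pushing the tight cork ahead of it until the rod comes up firm on the bottom, never pressing with more than 20 N and never dropping it in. Leave the rod standing on the bottom of the bore, then set the marker on the upright scale to the depth of the bore that you have measured, from the top of the blank to the rod's tip. Do not disturb the other things on the counter.

Things in the scene. Friction and masses are not known exactly. Their poses are not given: they have to be found in the camera images.
- blank: Square boxwood blank, 46 x 46 mm and 110 mm tall, fixed upright between two low steel jaws (60 mm long, 40 mm tall, on its two x sides; a screw handle reaches 76 mm out at +x). Origin: centre of its underside on the counter, z up. A plain 13 mm bore runs down its middle from the top. The rod pressing on its wood with more than 20 N spoils it.
- bore_mouth (a point): Centre of the 13 mm bore's mouth in the blank's top face, 110 mm up; z up. Depth unknown, 30 to 68 mm, to be felt: a tight cork, its top 8 to 14 mm above the bottom, slides under a steady 4 N (a little more if fast), stays where left and sinks flush into the bottom. Then the rod meets the bottom, a firm leather pad that gives 0.17 mm per N: force climbs steeply.
- rod: Depth rod, standing upright: steel shaft 10 mm thick and 105 mm long, tapering at the end to a 7 mm flat tip, below a round brass handle 18 mm thick and 40 mm tall (145 mm overall, about 100 g). Origin: the centre of the flat tip; z runs up the rod. It starts loose in the stand with its tip 20 mm above the counter.
- rod_tip (a point): The centre of the rod's flat tip (same as the rod's origin).
- rod_grip (a point): Middle of the rod's brass handle, on its axis, 125 mm above the tip.
- stand: Dark wooden block 60 x 60 x 50 mm, fixed, with a 13 mm hole 30 mm deep in the middle of its top that holds the rod upright. Origin: centre of its underside on the counter.
- scale: Upright white depth scale, fixed: post 12 x 34 mm, 169 mm tall, on a steel foot 100 x 80 x 14 mm. Origin: under the post, on the counter; z up, x away from the robot at yaw 0. The zero line (red) is 150 mm above the counter; it reads downwards in true millimetres, black marks on the +x face every 10 mm, a longer one at 50.
- marker (a joint): The scale's reading in m: how far the marker stands below the zero line, 0 to 0.09. Grows downwards. It slides stiffly (about 3 N) and stays where it is left. It starts between 0 and 0.018.
- marker_line (a point): The marker's brass pointer, on the post's axis, at the height which it shows on the scale (0.150 m above the counter minus the reading).
- marker_knob (a point): On the axis of the red round knob that moves the marker, 14 mm above the pointer's height. Knob: upright, 18 mm thick, top 10 mm above this point. It stands 75 mm from the post's axis on the scale's -y side, on a brass arm 8 x 8 mm running along the scale's y, 10 to 18 mm below this point: pinch it from above, fingers closing along the scale's x.
- reed_cap: Ebony reed cap, black, 34 mm thick at the foot and 80 mm tall, standing. Leave alone. Origin: centre of its underside.
- cup: Copper cup, 72 mm across and 75 mm tall, standing. Leave alone. Origin: centre of its underside.
- hammer: Boxwood tack hammer, 200 mm long, lying. Leave alone. Origin: middle of its underside, handle to its -x.
- square: Small steel square, lying flat: stock 100 x 18 x 12 mm, blade 120 mm long. Leave alone. Origin: under the middle of the stock.
- awl: Awl with a horn handle, 140 mm long, 24 mm thick, lying. Leave alone. Origin: under the joint of handle and blade, blade to its +x.
- ferrule: Brass ferrule, a ring 38 mm across and 20 mm tall, lying flat. Leave alone. Origin: centre of its underside.
There are look-alikes about, which are no part of the job. What is shaped like the scale but blue or turquoise is not meant.

How it is judged:
On the way, in this order (a step that is already met when the one before it is completed fails the run):
1. the rod is down the bore, its tip on the bottom pad (within 2.5 mm) (z of bore_end_c0 in the frame of rod_tip above -0.025 m and horizontal distance between rod_tip and bore_mouth below 0.006 m), for 0.2 s.
2. with the rod still on the bottom, the marker reads the bore's depth to within 3 mm (all of step 1 and z of bore_end_c0 in the frame of marker_line between -0.0655 and -0.0595 m), for 0.2 s.
At the end, for the whole second after the job is handed in: The rod stands released and at rest in the bore with its tip on the bottom (within 2.5 mm), and the marker's reading equals the bore's depth, top face to bottom, within 3 mm (all of step 2 and linear speed of rod below 0.02 m/s); the robot touches nothing.
It fails at once if the rod presses on the bottom pad or on the blank with more than 20 N (contact force between rod and pad_c0 above 20 N or contact force between rod and blank above 20 N).
It fails at once if the rod is dropped into the bore: it moves faster than 0.25 m/s with its tip inside (horizontal distance between rod_tip and bore_mouth below 0.007 m and z of rod_tip in the frame of bore_mouth below -0.003 m and linear speed of rod above 0.25 m/s).
It fails at once if another thing on the counter is moved by more than 30 mm (distance of any of reed_cap, cup, hammer, square, awl, ferrule from where it was at the start of the episode above 0.03 m).
It also fails if it takes over 54 s, if anything falls off the work surface, if the arm or the gripper's body presses on something with over 40 N, if the wrist force passes 120 N, or if a joint passes its speed limit or range.

## Working session

There is one attempt and no reset: what is moved stays moved. The work goes in short steps, Python scripts to look and compute and a tool call to move; the robot and the scene stay as the last step left them, time stands still between calls to the robot, and variables do not carry over. Pictures are saved under pics/ and viewed, at most 10 in all, crops included, and the job is handed in when it is done.

Besides the shell and the picture viewer there is one more tool, called after "Emit:" as a command line: name --argument value ..., lists and objects as JSON in quotes. move_arm: Moves the arm, as the interface text tells. Its arguments: {"type":"object","properties":{"series":{"type":"array"},"squeeze":{"type":"number"}},"required":["series"]}

```bash
mkdir -p pics; cat > h.py <<'E'
import numpy as np, cv2
from bench import sense, snapshot, hand_in
def snap(name,fn=None):
    s=snapshot(name)
    if fn: cv2.imwrite('pics/'+fn,s['image'][:,:,::-1])
    np.savez('cam_'+name,**{k:np.array(v) for k,v in s.items()})
    return s
def load(name): return dict(np.load('cam_'+name+'.npz'))
def ray(s,u,v):
    M=s['world_to_cam'];R,t=M[:3,:3],M[:3,3]
    return -R.T@t, R.T@np.array([(u-s['cx'])/s['fx'],(v-s['cy'])/s['fy'],1.])
def onz(s,u,v,z):
    o,d=ray(s,u,v); return o+d*(z-o[2])/d[2]
def proj(s,p):
    c=s['world_to_cam'][:3,:3]@np.array(p)+s['world_to_cam'][:3,3]
    return np.array([s['fx']*c[0]/c[2]+s['cx'],s['fy']*c[1]/c[2]+s['cy']])
def tri(s1,p1,s2,p2):
    o1,d1=ray(s1,*p1);o2,d2=ray(s2,*p2)
    k=np.linalg.lstsq(np.c_[d1,-d2],o2-o1,rcond=None)[0]
    a,b=o1+d1*k[0],o2+d2*k[1]
    return (a+b)/2,np.linalg.norm(a-b)
E
python3 - <<'E'
from h import *
for n in('side','top'):
    s=snap(n,n+'1.png'); print(n,ray(s,280,210),s['fx'])
x=sense(); print(x)
E
```

```text
side (array([0.02711568, 0.69304888, 0.84208112]), array([ 0.41995993, -0.6314146 , -0.65201441])) 455.306408376468
top (array([ 0.29789314, -0.00752983,  1.24365774]), array([ 0.18586546,  0.01342132, -0.98252401])) 433.0073673355708
{'t': 0.1, 'qpos': array([-1.37871071e+00,  9.17861205e-02,  1.23176327e+00, -2.50450029e-05,
        1.81980302e+00, -5.66639330e-02]), 'dq': array([-0.00201686, -0.00183602, -0.00221802, -0.00083496,  0.0009997 ,
       -0.00014187]), 'joint_torque': array([ 3.83844759e-03, -4.60219753e+01, -4.19217825e+01,  1.00775142e-04,
        1.05552224e-02,  4.11519906e-06]), 'eef_pos': array([ 0.14768208, -0.58129979,  0.24126364]), 'tool_rot': array([-8.77044255e-04,  9.92275420e-01,  1.24051264e-01, -7.16431987e-05]), 'force': array([ 0.71719776, -0.09502227, -0.03693394]), 'ft_torque': array([-0.04734386,  0.02122639,  0.02027853]), 'gripper_force': 0.0, 'finger_gap': 0.0857760115831552}
```

View pics/side1.png

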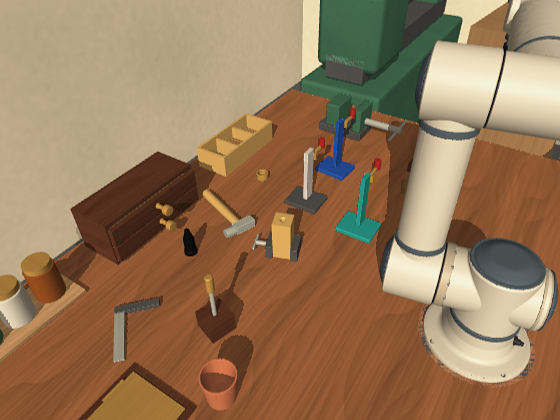

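View pics/top1.png

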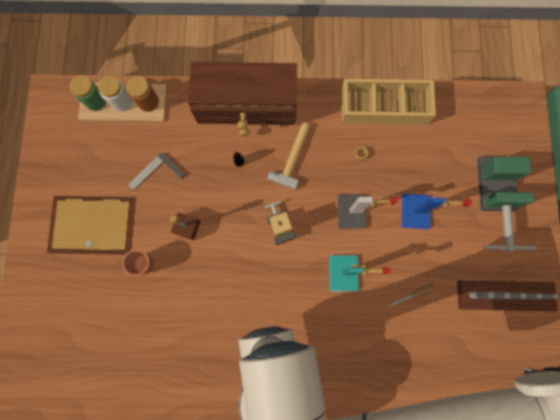

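The side view shows the white scale (~307,175), the blank (284,237), and the stand with the rod (210,300). In the top view they are at (352,210), (282,226) and (182,224). Next I'll enlarge those regions.

```bash
python3 - <<'E'
from h import *
def crop(n,u,v,w,h,k):
    im=load(n)['image'][v:v+h,u:u+w,::-1]; return cv2.resize(im,None,fx=k,fy=k,interpolation=cv2.INTER_CUBIC)
a=np.vstack([np.hstack([crop('top',160,200,50,50,5),crop('top',255,195,50,50,5),crop('top',330,185,60,50,5)]),
 np.hstack([crop('side',190,270,50,70,4),crop('side',255,205,50,70,4),crop('side',280,135,60,70,4),])[:, :800] if False else np.hstack([crop('side',190,270,50,70,5),crop('side',255,205,50,70,5),crop('side',283,135,60,70,5)])])
print(a.shape); cv2.imwrite('pics/c1.png',a)
s=load('top')
hsv=cv2.cvtColor(s['image'],cv2.COLOR_RGB2HSV)
for n in('top','side'):
    im=load(n)['image'];hsv=cv2.cvtColor(im,cv2.COLOR_RGB2HSV)
    m=(((hsv[...,0]<5)|(hsv[...,0]>174))&(hsv[...,1]>190)&(hsv[...,2]>110)).astype(np.uint8)
    c=cv2.connectedComponentsWithStats(m)
    for st,ce in zip(c[2][1:],c[3][1:]):
        if st[4]>5: print(n,'red',st,ce)
E
```

```text
(600, 800, 3)
top red [391 198   6   5  18] [393.16666667 199.94444444]
top red [464 199   7   7  28] [466.75       202.32142857]
top red [384 268   6   5  16] [386.3125 269.9375]
side red [350 108   5  11  45] [352.13333333 112.68888889]
side red [318 137   7  11  54] [321.46296296 141.7037037 ]
side red [374 158   7  12  60] [377.33333333 163.31666667]
```

View pics/c1.png

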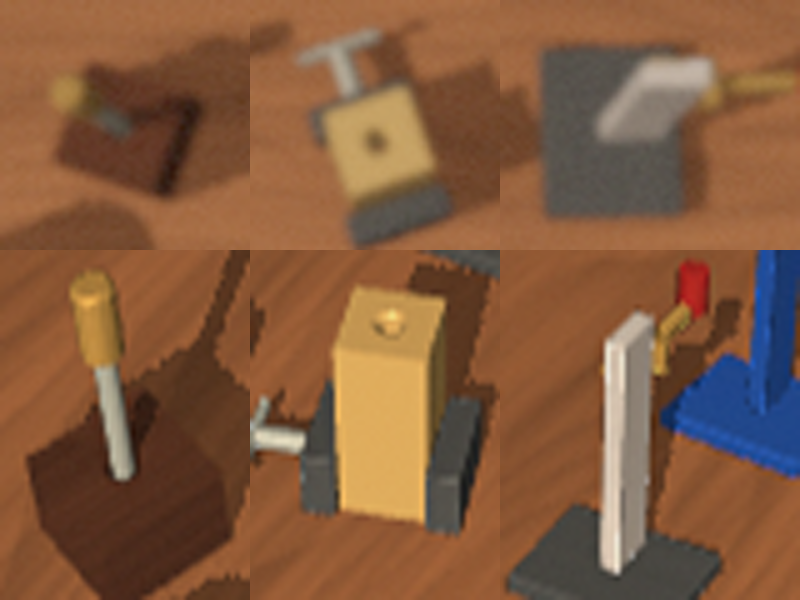

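```bash
python3 - <<'E'
from h import *
T,S=load('top'),load('side')
def t(u,v):return (160+(u+.5)/5-.5,200+(v+.5)/5-.5)
# subpixel centroids: bore dark spot in both, handle brass
for n,(u,v,w,h) in (('top',(274,217,13,13)),('side',(277,212,13,12))):
    g=cv2.cvtColor(load(n)['image'],cv2.COLOR_RGB2GRAY)[v:v+h,u:u+w].astype(float)
    print(g.astype(int)[2:-2,2:-2])
A=lambda n,p:(np.round(p,2))
rt,rs=(173.3,218.7),(208.2,275.8)
bt,bs=(280.,223.),(283.,219.4)
kt,ks=(393.2,199.9),(321.5,141.7)
for nm,a,b,z in(('rod top',rt,rs,.165),('bore',bt,bs,.11),('knob',kt,ks,.155)):
    p,e=tri(T,a,S,b); print(nm,p.round(4),round(e,4),'onz',onz(T,*a,z).round(4),onz(S,*b,z).round(4))
# rod at stand top z=.05, both views
print('rod@hole',onz(T,160+127/5,200+130/5,.05),onz(S,190+122/5,270+228/5,.05))
q=lambda u,v:onz(T,255+(u-250)/5,195+v/5,.11)
c=np.array([q(322,107),q(408,83),q(438,170),q(350,200)]);print(c.round(4),c.mean(0),np.linalg.norm(np.roll(c,1,0)-c,axis=1))
q=lambda u,v:onz(S,255+(u-250)/5,205+(v-250)/5,.11)
c=np.array([q(357,287),q(447,298),q(431,356),q(332,345)]);print('side',c.round(4),c.mean(0),np.linalg.norm(np.roll(c,1,0)-c,axis=1))
# scale base and post top
q=lambda u,v,z:onz(T,330+(u-500)/5,185+v/5,z)
c=np.array([q(541,48,.014),q(541,216,.014),q(683,214,.014)]);print('foot',c.round(4))
print('post top',q(678,71,.169), q(716,60,.169),q(640,60,.169))
# stand top corners
q=lambda u,v:onz(T,160+u/5,200+v/5,.05)
c=np.array([q(90,65),q(57,160),q(170,195),q(200,100)]);print('stand',c.round(4),c.mean(0))
E
```

```text
[[166 164 163 162 163 163 165 167 166]
 [164 162 154 146 149 157 163 169 165]
 [161 155 136 125 124 143 158 166 168]
 [160 147 124 104 104 122 145 162 168]
 [160 147 122 101  98 111 135 157 166]
 [162 150 132 110 103 117 139 158 163]
 [165 160 145 132 129 134 149 161 166]
 [165 164 159 150 150 154 161 165 166]
 [167 166 165 163 161 163 165 167 166]]
[[155 157 157 156 158 157 158 144 144]
 [154 155 154 154 154 154 155 156 157]
 [155 153 154 152 162 152 153 155 156]
 [154 158 172 185 203 180 163 153 153]
 [153 165 184 201 215 196 171 155 154]
 [139 144 160 172 177 175 157 152 155]
 [137 104 128 174 181 174 136 148 154]
 [155 123 113 156 162 156 140 155 154]]
rod top [0.4757 0.277  0.164 ] 0.0006 onz [0.4752 0.2766 0.165 ] [0.4753 0.2777 0.165 ]
bore [0.4767 0.0069 0.1069] 0.0024 onz [0.4773 0.0073 0.11  ] [0.4737 0.0094 0.11  ]
knob [ 0.5342 -0.2842  0.1516] 0.003 onz [ 0.5349 -0.2828  0.155 ] [ 0.5302 -0.2798  0.155 ]
rod@hole [0.47407599 0.27174884 0.05      ] [0.46936544 0.28541324 0.05      ]
[[ 0.4946  0.0358  0.11  ]
 [ 0.5083 -0.0097  0.11  ]
 [ 0.4618 -0.0262  0.11  ]
 [ 0.4451  0.0199  0.11  ]] [0.47745141 0.00494994 0.11      ] [0.05197261 0.04752117 0.04934173 0.04909499]
side [[ 0.5012 -0.0037  0.11  ]
 [ 0.4596 -0.02    0.11  ]
 [ 0.4442  0.0194  0.11  ]
 [ 0.4883  0.0379  0.11  ]] [0.47332211 0.00840677 0.11      ] [0.04350446 0.0447826  0.04232361 0.04773218]
foot [[ 0.5788 -0.1592  0.014 ]
 [ 0.4801 -0.1584  0.014 ]
 [ 0.4826 -0.2397  0.014 ]]
post top [ 0.53252653 -0.20938901  0.169     ] [ 0.53854537 -0.22877118  0.169     ] [ 0.53793537 -0.19023381  0.169     ]
stand [[0.5106 0.2948 0.05  ]
 [0.4566 0.3097 0.05  ]
 [0.4381 0.2457 0.05  ]
 [0.4917 0.2319 0.05  ]] [0.4742267  0.27051652 0.05      ]
```

Emit:
move_arm --series '[[1, [2.9, 2.9, 0], [0, 0, 6.88]], [1, [2.9, 2.9, 0], [0, 0, 6.88]], [1, [2.9, 2.9, 0], [0, 0, 6.88]], [1, [2.9, 2.9, 0], [0, 0, 6.88]], [1, [2.9, 2.9, 0], [0, 0, 6.88]]]' --squeeze 40

```text
t: 0.52
eef_pos: [0.2936, -0.4349, 0.2417]
tool_rot: [-0.0, 0.91, 0.414, 0.0]
force: [1.6, 0.3, -0.6]
finger_gap: 0.0855
gripper_force: 0.0
```

Emit:
move_arm --series '[[1, [2.9, 2.9, 0], [0, 0, 6.88]], [1, [2.9, 2.9, 0], [0, 0, 6.88]], [1, [2.9, 2.9, 0], [0, 0, 6.88]], [1, [2.9, 2.9, 0], [0, 0, 6.88]], [1, [2.9, 2.9, 0], [0, 0, 6.88]]]'

```text
t: 0.93
eef_pos: [0.4387, -0.2897, 0.2419]
tool_rot: [-0.0, 0.747, 0.665, -0.0]
force: [-0.5, -0.9, 0.2]
finger_gap: 0.0856
gripper_force: 0.0
```

Emit:
move_arm --series '[[1, [2.9, 2.9, 0], [0, 0, 6.88]], [1, [0, 4.1, 0], [0, 0, 0]], [1, [0, 4.1, 0], [0, 0, 0]], [1, [0, 4.1, 0], [0, 0, 0]], [1, [0, 4.1, 0], [0, 0, 0]]]'

```text
t: 1.35
eef_pos: [0.4664, -0.0966, 0.2416]
tool_rot: [-0.001, 0.708, 0.707, -0.0]
force: [0.4, -0.2, -0.6]
finger_gap: 0.0855
gripper_force: 0.0
```

Emit:
move_arm --series '[[1, [0, 4.1, 0], [0, 0, 0]], [1, [0, 4.1, 0], [0, 0, 0]], [1, [0, 4.1, 0], [0, 0, 0]], [1, [0, 4.1, 0], [0, 0, 0]], [1, [0, 4.1, 0], [0, 0, 0]]]'

```text
t: 1.77
eef_pos: [0.4661, 0.1084, 0.242]
tool_rot: [-0.0, 0.708, 0.707, -0.0]
force: [0.9, -0.3, 0.6]
finger_gap: 0.0853
gripper_force: 0.0
```

Emit:
move_arm --series '[[1, [0, 4.1, 0], [0, 0, 0]], [1, [0, 4.1, 0], [0, 0, 0]], [1, [0.8, 4.1, 0], [0, 0, 0]], [1, [0, 0.5, 0], [0, 0, 0]], [1, [0, 0, 0], [0, 0, 0]]]'

```text
t: 2.18
eef_pos: [0.4741, 0.2366, 0.2409]
tool_rot: [-0.001, 0.706, 0.708, -0.001]
force: [-0.1, -0.8, 0.5]
finger_gap: 0.0854
gripper_force: 0.0
```

Emit:
move_arm --series '[[1, [0.1, 3.9, 0], [0, 0, 0]], [1, [0, 0, -3.0], [0, 0, 0]], [1, [0, 0, -3.0], [0, 0, 0]], [1, [0, 0, -3.0], [0, 0, 0]], [1, [0, 0, -1.4], [0, 0, 0]]]'

```text
t: 2.6
eef_pos: [0.4744, 0.2713, 0.1337]
tool_rot: [-0.001, 0.708, 0.706, -0.003]
force: [-0.6, 0.2, -0.3]
finger_gap: 0.0851
gripper_force: 0.0
```

Emit:
move_arm --series '[[0.15, [0, 0, 0], [0, 0, 0]], [0.15, [0, 0, 0], [0, 0, 0]], [0, [0, 0, 0], [0, 0, 0]], [0, [0, 0, 0], [0, 0, 0]], [0, [0, 0, 0], [0, 0, 0]]]'

```text
t: 3.02
eef_pos: [0.4766, 0.2736, 0.1407]
tool_rot: [0.001, 0.708, 0.707, 0.002]
force: [-0.0, -0.0, -0.0]
finger_gap: 0.0254
gripper_force: 0.0
```

Emit:
move_arm --series '[[0, [0, 0, 0], [0, 0, 0]], [0, [0, 0, 0], [0, 0, 0]], [0, [0, 0, 0], [0, 0, 0]]]'

```text
t: 3.27
eef_pos: [0.4765, 0.2737, 0.1402]
tool_rot: [0.001, 0.707, 0.707, 0.002]
force: [0.6, 0.4, 6.4]
finger_gap: 0.0167
gripper_force: 39.0
```

```bash
python3 - <<'E'
from h import *
s=sense();print({k:np.round(s[k],4) for k in('eef_pos','tool_rot','force','ft_torque','finger_gap','gripper_force')})
E
```

```text
{'eef_pos': array([0.4765, 0.2737, 0.1402]), 'tool_rot': array([6.000e-04, 7.075e-01, 7.067e-01, 1.600e-03]), 'force': array([0.5721, 0.3649, 6.4005]), 'ft_torque': array([-0.0113, -0.0261, -0.0322]), 'finger_gap': np.float64(0.0167), 'gripper_force': np.float64(39.0176)}
```

Emit:
move_arm --series '[[0, [0, 0, 0], [0, 0, 0]], [0, [0, 0, 1.5], [0, 0, 0]], [0, [0, 0, 3.0], [0, 0, 0]], [0, [0, 0, 3.0], [0, 0, 0]], [0, [0, 0, 3.0], [0, 0, 0]]]' --squeeze 60

```text
t: 3.68
eef_pos: [0.4753, 0.2732, 0.2438]
tool_rot: [-0.0, 0.707, 0.707, -0.001]
force: [-0.1, 0.2, -0.3]
finger_gap: 0.0169
gripper_force: 58.8
```

Emit:
move_arm --series '[[0, [0, 0, 2.0], [0, 0, 0]], [0, [0, -3.5, 0], [0, 0, 0]], [0, [0, -3.5, 0], [0, 0, 0]], [0, [0, -3.5, 0], [0, 0, 0]], [0, [0, -3.5, 0], [0, 0, 0]]]'

```text
t: 4.1
eef_pos: [0.4753, 0.1322, 0.2631]
tool_rot: [-0.0, 0.707, 0.707, -0.0]
force: [1.0, -0.7, -1.6]
finger_gap: 0.0165
gripper_force: 58.9
```

Emit:
move_arm --series '[[0, [0, -3.5, 0], [0, 0, 0]], [0, [0, -3.5, 0], [0, 0, 0]], [0, [0, -3.2, 0], [0, 0, 0]], [0, [0, -2.5, 0], [0, 0, 0]], [0, [0, 0, 0], [0, 0, 0]]]'

```text
t: 4.52
eef_pos: [0.4755, 0.0025, 0.263]
tool_rot: [0.001, 0.709, 0.705, -0.001]
force: [0.1, 0.3, -0.6]
finger_gap: 0.0164
gripper_force: 58.9
```

Emit:
move_arm --series '[[0, [0, 0, 0], [0, 0, 0]], [0, [0, 0, 0], [0, 0, 0]], [0, [0, 0, 0], [0, 0, 0]]]'

```text
t: 4.77
eef_pos: [0.4757, 0.0074, 0.2632]
tool_rot: [-0.0, 0.707, 0.707, 0.0]
force: [-0.1, -0.1, -0.6]
finger_gap: 0.0163
gripper_force: 58.9
```

```bash
python3 - <<'E'
from h import *
s=sense();print({k:np.round(s[k],4) for k in('eef_pos','tool_rot','force','ft_torque','finger_gap','gripper_force')})
snap('side');snap('top')
def crop(n,u,v,w,h,k):
    im=load(n)['image'][v:v+h,u:u+w,::-1]; return cv2.resize(im,None,fx=k,fy=k,interpolation=cv2.INTER_CUBIC)
a=np.hstack([crop('side',245,150,80,120,5),crop('top',240,150,80,120,5)]);cv2.imwrite('pics/c2.png',a)
E
```

```text
{'eef_pos': array([0.4757, 0.0074, 0.2632]), 'tool_rot': array([-3.000e-04,  7.070e-01,  7.072e-01,  1.000e-04]), 'force': array([-0.0745, -0.0736, -0.5504]), 'ft_torque': array([ 0.0516,  0.0024, -0.0073]), 'finger_gap': np.float64(0.0163), 'gripper_force': np.float64(58.894)}
```

View pics/c2.png

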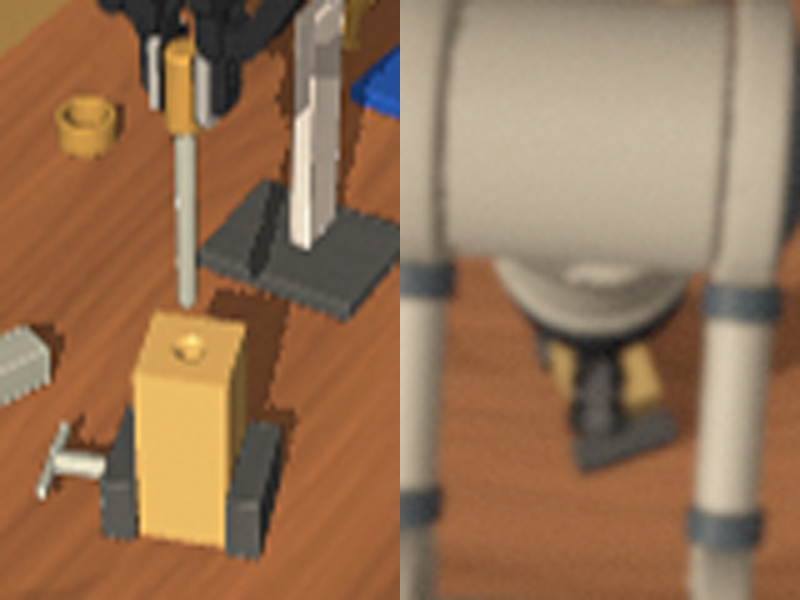

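The side crop shows the rod gripped and hanging above the blank: tip at about crop (187,304), bore mouth at about (190,348). The arm blocks the top view, so I'll measure relative to the side view.

```bash
python3 - <<'E'
from h import *
S=load('side'); im=S['image'].astype(int)
sat=im.max(2)-im.min(2)
# shaft: grey low-saturation pixels cols 276-290 
pts=[]
for r in range(178,213):
    row=im[r,274:292]; w=np.clip(45-sat[r,274:292],0,30)*(row.max(1)>90)
    if w.sum()>0: pts.append((r,274+(w*np.arange(18)).sum()/w.sum(),w.sum()))
P=np.array(pts);print(np.round(P[-10:],1))
m=P[:,2]>P[:,2].max()*.5
k=np.polyfit(P[m,0],P[m,1],1);print('slope du/dv',k[0])
for tz in(.143,):
    v=P[m,0].max()
    u=np.polyval(k,210.2)
    t=onz(S,u,210.2,tz);print('tip',u,t)
    a,b=proj(S,t),proj(S,t+[0,0,.1]);print('vertical slope',(a-b)[0]/(a-b)[1],a,b)
    c=proj(S,t+[0,.0087,.1]);print('5deg y tilt slope',(a-c)[0]/(a-c)[1])
g=cv2.cvtColor(S['image'],cv2.COLOR_RGB2GRAY);print(g[213:226,275:292]); print(g[205:215,276:290])
for b in((282.8,219.),(282.8,219.4)): print('bore',onz(S,*b,.11))
E
```

```text
[[202.  286.  112. ]
 [203.  282.3  56. ]
 [204.  283.1  66. ]
 [205.  283.3  66. ]
 [206.  282.1  59. ]
 [207.  282.1  59. ]
 [208.  282.   59. ]
 [209.  282.1  60. ]
 [210.  282.   40. ]
 [211.  282.    2. ]]
slope du/dv 0.059212153655469925
tip 283.0593578291759 [0.4708866  0.01285461 0.143     ]
vertical slope 0.013941763008915906 [283.05935783 210.2       ] [282.58157395 175.93002409]
5deg y tilt slope 0.08094349801314545
[[143 173 173 162 163 163 153 146 147 139 140 126 107  91  78  79  64]
 [165 171 170 170 170 170 170 171 171 172 172 157 158 145 133 135 124]
 [173 169 169 170 169 169 169 169 168 169 168 169 171 171 172 173 175]
 [171 171 168 170 170 167 167 167 176 165 168 169 169 169 170 170 170]
 [170 170 169 169 169 173 185 199 218 193 177 167 169 169 169 168 168]
 [169 169 169 169 167 180 197 216 227 209 185 169 168 168 170 169 169]
 [169 168 169 169 152 158 174 185 193 188 171 166 168 170 169 169 171]
 [168 168 170 168 151 112 140 188 195 187 149 161 169 169 168 170 171]
 [170 167 169 170 170 133 124 172 178 170 153 170 169 169 170 171 171]
 [167 169 170 169 170 170 159 
[... 225 characters left out ...]
167 169 168 169 169 163  97]]
[[115 110 105 102 122 182 181 160  94 112 111 113 100  90]
 [110 106 102 105 124 180 182 160  94 112 111 113 116 115]
 [105 103 105 109 123 180 182 159  94 112 113 114 101 100]
 [103 105 111 112 123 182 181 159  97 112 116 115  68  69]
 [106 110 113 113 120 187 183 161 105 113 114  98  69  70]
 [110 112 113 110 113 168 181 147 110 114 114  67  70  72]
 [117 110 109 108 107 123 154 117 114 113  96  67  71  69]
 [148 138 130 131 131 121 116 116 109 108  84  65  67  69]
 [173 173 162 163 163 153 146 147 139 140 126 107  91  78]
 [171 170 170 170 170 170 171 171 172 172 157 158 145 133]]
bore [0.47485387 0.00845822 0.11      ]
bore [0.47407576 0.00967376 0.11      ]
```

```bash
python3 - <<'E'
from h import *
S=load('side'); im=S['image'].astype(int)
for tz in(.142,.143,.144): print('tip',onz(S,282.05,210.2,tz))
print('bore',onz(S,282.4,219.3,.11))
# refine face corners on mask of top-face color
g=cv2.cvtColor(S['image'],cv2.COLOR_RGB2GRAY)
m=((abs(g.astype(int)-169)<6)&(im[...,0]-im[...,2]>50)).astype(np.uint8);m[:200]=0;m[240:]=0;m[:,:265]=0;m[:,300:]=0
m=cv2.morphologyEx(m,cv2.MORPH_CLOSE,np.ones((9,9)))
n,l,st,ce=cv2.connectedComponentsWithStats(m);i=1+st[1:,4].argmax();print(st[i],ce[i],onz(S,*ce[i],.11))
c=cv2.findContours((l==i).astype(np.uint8),0,1)[0][0];print(cv2.minAreaRect(c),cv2.approxPolyDP(c,3,True)[:,0].tolist())
print('shaft cols', [(r,int(im[r,276:290].sum(1).argmax()+276)) for r in range(178,211,4)])
print(g[184,274:292],g[190,274:292])
E
```

```text
tip [0.47354062 0.01313899 0.142     ]
tip [0.47290295 0.01411018 0.143     ]
tip [0.47226527 0.01508136 0.144     ]
bore [0.47508728 0.00988004 0.11      ]
[272 213  22  14 209] [282.4354067  219.46889952] [0.47468637 0.0103475  0.11      ]
((282.50994873046875, 219.42999267578125), (19.79899024963379, 11.455129623413086), 8.13010311126709) [[275, 214], [272, 223], [289, 226], [293, 216]]
shaft cols [(178, 281), (182, 281), (186, 281), (190, 280), (194, 281), (198, 282), (202, 282), (206, 282), (210, 282)]
[103 102 105 106 103  99 161 189 188 161  92 103 102 104 104 106 107 106] [104 105 103 101  97 104 202 186 185 157  86 102 104 106 107 108 109 111]
```

Emit:
move_arm --series '[[0, [0.2, -0.4, -1.0], [0, 0, 0]], [0, [0, 0, -1.0], [0, 0, 0]], [0, [0, 0, -0.8], [0, 0, 0]], [0, [0, 0, 0], [0, 0, 0]], [0, [0, 0, 0], [0, 0, 0]]]'

```text
t: 5.28
eef_pos: [0.4773, 0.0025, 0.234]
tool_rot: [-0.001, 0.707, 0.707, -0.001]
force: [0.3, -0.4, -0.6]
finger_gap: 0.0164
gripper_force: 58.9
```

Emit:
move_arm --series '[[0, [0, 0, 0], [0, 0, 0]], [0, [0, 0, 0], [0, 0, 0]]]'

```text
t: 5.45
eef_pos: [0.4779, 0.0024, 0.2358]
tool_rot: [0.0, 0.708, 0.707, 0.0]
force: [0.2, -0.7, -0.8]
finger_gap: 0.0162
gripper_force: 58.9
```

```bash
python3 - <<'E'
from h import *
s=sense();print({k:np.round(s[k],4) for k in('eef_pos','tool_rot','force','ft_torque','gripper_force')})
snap('side')
im=load('side')['image'];cv2.imwrite('pics/c3.png',cv2.resize(im[165:235,255:315,::-1],None,fx=8,fy=8,interpolation=cv2.INTER_NEAREST))
g=cv2.cvtColor(im,cv2.COLOR_RGB2GRAY);print(g[212:225,275:292])
E
```

```text
{'eef_pos': array([0.4779, 0.0024, 0.2358]), 'tool_rot': array([3.000e-04, 7.075e-01, 7.067e-01, 3.000e-04]), 'force': array([ 0.2029, -0.7362, -0.7984]), 'ft_torque': array([-0.0402,  0.0138, -0.0128]), 'gripper_force': np.float64(58.8987)}
[[115 149 137 127 128 127 166 184 173 130 107  86  65  66  67  71  68]
 [140 170 169 159 160 160 166 184 173 130 105 104 107  92  78  77  63]
 [161 169 168 167 167 167 162 182 172 129 103 134 157 142 132 132 122]
 [171 168 166 166 167 166 161 182 172 128 104 173 169 169 170 169 171]
 [170 167 166 167 166 166 167 181 170 130 133 169 168 166 167 168 168]
 [167 167 167 166 167 171 161 179 167 140 180 166 166 166 167 167 167]
 [167 167 166 165 164 178 158 173 179 169 186 168 166 166 166 167 167]
 [166 167 166 166 151 157 174 176 192 189 170 164 167 166 167 166 167]
 [167 166 166 167 148 111 138 187 193 184 145 160 166 167 167 167 168]
 [165 167 166 167 168 132 121 169 175 168 152 167 166 166 166 167 170]
 [167 166 167 167 168 169 157 149 148 147 167 166 167 168 166 169 162]
 [165 165 166 166 165 168 168 169 167 168 167 166 166 167 167 169 132]
 [169 168 165 166 165 165 165 167 166 166 166 167 167 167 168 170 103]]
```

View pics/c3.png

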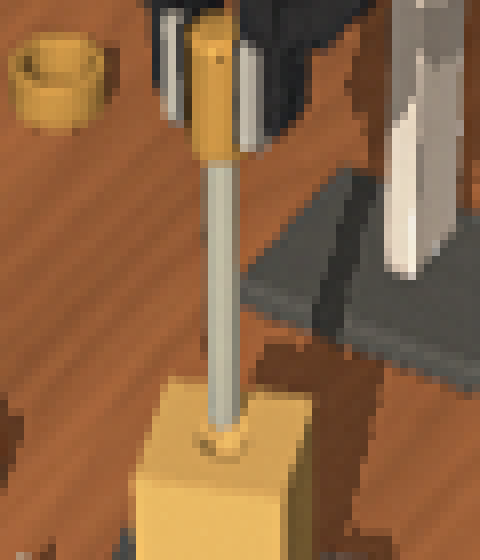

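The tip at about pixel (282.5,217) sits within about 1 mm of where it should be over the bore mouth at (282.4,219.3). I'll lower it gently.

Emit:
move_arm --series '[[0, [0, 0, -0.25], [0, 0, 0]], [0, [0, 0, -0.25], [0, 0, 0]], [0, [0, 0, -0.2], [0, 0, 0]], [0, [0, 0, 0], [0, 0, 0]]]'

```text
t: 5.83
eef_pos: [0.4776, 0.0024, 0.2276]
tool_rot: [-0.0, 0.708, 0.707, -0.0]
force: [-0.4, 0.0, -1.4]
finger_gap: 0.0165
gripper_force: 58.9
```

Emit:
move_arm --series '[[0, [0, 0, -0.2], [0, 0, 0]], [0, [0, 0, -0.2], [0, 0, 0]], [0, [0, 0, 0], [0, 0, 0]]]'

```text
t: 6.08
eef_pos: [0.4776, 0.0023, 0.2237]
tool_rot: [-0.0, 0.708, 0.707, -0.0]
force: [0.0, -0.2, -0.7]
finger_gap: 0.0165
gripper_force: 58.9
```

Emit:
move_arm --series '[[0, [0, 0, -0.2], [0, 0, 0]], [0, [0, 0, -0.2], [0, 0, 0]], [0, [0, 0, -0.2], [0, 0, 0]], [0, [0, 0, 0], [0, 0, 0]]]'

```text
t: 6.42
eef_pos: [0.4776, 0.0024, 0.2176]
tool_rot: [-0.0, 0.707, 0.707, -0.0]
force: [0.0, 0.0, -0.5]
finger_gap: 0.0165
gripper_force: 58.9
```

Emit:
move_arm --series '[[0, [0, 0, -0.2], [0, 0, 0]], [0, [0, 0, -0.2], [0, 0, 0]], [0, [0, 0, 0], [0, 0, 0]]]'

```text
t: 6.67
eef_pos: [0.4776, 0.0024, 0.2138]
tool_rot: [-0.0, 0.708, 0.707, -0.0]
force: [0.2, -0.6, -0.3]
finger_gap: 0.0165
gripper_force: 58.9
```

Emit:
move_arm --series '[[0, [0, 0, -0.15], [0, 0, 0]], [0, [0, 0, -0.15], [0, 0, 0]], [0, [0, 0, -0.15], [0, 0, 0]], [0, [0, 0, -0.15], [0, 0, 0]]]'

```text
t: 7.0
eef_pos: [0.4777, 0.0024, 0.2081]
tool_rot: [-0.0, 0.708, 0.707, -0.0]
force: [0.1, 0.3, -1.5]
finger_gap: 0.016
gripper_force: 58.9
```

Emit:
move_arm --series '[[0, [0, 0, -0.15], [0, 0, 0]], [0, [0, 0, -0.15], [0, 0, 0]], [0, [0, 0, -0.15], [0, 0, 0]], [0, [0, 0, 0], [0, 0, 0]]]'

```text
t: 7.33
eef_pos: [0.4776, 0.0024, 0.2033]
tool_rot: [-0.0, 0.708, 0.707, -0.0]
force: [-0.2, -0.2, -1.0]
finger_gap: 0.0165
gripper_force: 58.9
```

Emit:
move_arm --series '[[0, [0, 0, -0.15], [0, 0, 0]], [0, [0, 0, -0.15], [0, 0, 0]], [0, [0, 0, -0.15], [0, 0, 0]], [0, [0, 0, 0], [0, 0, 0]]]'

```text
t: 7.67
eef_pos: [0.4776, 0.0023, 0.1988]
tool_rot: [-0.0, 0.708, 0.707, -0.0]
force: [0.5, -0.1, -0.4]
finger_gap: 0.0165
gripper_force: 58.9
```

Emit:
move_arm --series '[[0, [0, 0, -0.15], [0, 0, 0]], [0, [0, 0, -0.15], [0, 0, 0]], [0, [0, 0, 0], [0, 0, 0]]]'

```text
t: 7.92
eef_pos: [0.4776, 0.0023, 0.1959]
tool_rot: [-0.0, 0.708, 0.707, -0.0]
force: [-0.1, -0.1, -0.9]
finger_gap: 0.0162
gripper_force: 58.9
```

Depth is about 34 mm with no cork felt yet, so I'll continue.

Emit:
move_arm --series '[[0, [0, 0, -0.15], [0, 0, 0]], [0, [0, 0, -0.15], [0, 0, 0]], [0, [0, 0, -0.1], [0, 0, 0]], [0, [0, 0, 0], [0, 0, 0]]]'

```text
t: 8.25
eef_pos: [0.4776, 0.0024, 0.192]
tool_rot: [-0.0, 0.708, 0.707, -0.0]
force: [-0.2, -0.8, -0.6]
finger_gap: 0.0164
gripper_force: 58.9
```

Emit:
move_arm --series '[[0, [0, 0, -0.15], [0, 0, 0]], [0, [0, 0, -0.15], [0, 0, 0]], [0, [0, 0, -0.1], [0, 0, 0]]]'

```text
t: 8.5
eef_pos: [0.4777, 0.0024, 0.188]
tool_rot: [-0.0, 0.708, 0.707, -0.0]
force: [-0.1, 0.0, -0.5]
finger_gap: 0.0166
gripper_force: 58.9
```

Emit:
move_arm --series '[[0, [0, 0, -0.15], [0, 0, 0]], [0, [0, 0, -0.15], [0, 0, 0]], [0, [0, 0, -0.1], [0, 0, 0]]]'

```text
t: 8.75
eef_pos: [0.4777, 0.0023, 0.184]
tool_rot: [-0.0, 0.708, 0.707, -0.0]
force: [0.2, 0.6, -0.6]
finger_gap: 0.0164
gripper_force: 58.9
```

Emit:
move_arm --series '[[0, [0, 0, -0.1], [0, 0, 0]], [0, [0, 0, -0.1], [0, 0, 0]], [0, [0, 0, -0.1], [0, 0, 0]]]'

```text
t: 9.0
eef_pos: [0.4777, 0.0023, 0.1812]
tool_rot: [0.0, 0.708, 0.707, -0.0]
force: [-0.3, 0.1, -0.5]
finger_gap: 0.0164
gripper_force: 58.9
```

Emit:
move_arm --series '[[0, [0, 0, -0.1], [0, 0, 0]], [0, [0, 0, -0.1], [0, 0, 0]], [0, [0, 0, -0.1], [0, 0, 0]]]'

```text
t: 9.25
eef_pos: [0.4778, 0.0024, 0.1789]
tool_rot: [0.0, 0.707, 0.707, 0.0]
force: [-0.4, -0.6, 2.7]
finger_gap: 0.0161
gripper_force: 59.3
```

Emit:
move_arm --series '[[0, [0, 0, -0.1], [0, 0, 0]], [0, [0, 0, -0.1], [0, 0, 0]], [0, [0, 0, -0.1], [0, 0, 0]]]'

```text
t: 9.5
eef_pos: [0.4779, 0.0023, 0.1754]
tool_rot: [0.0, 0.708, 0.707, 0.0]
force: [-0.0, 0.3, 2.8]
finger_gap: 0.0164
gripper_force: 59.3
```

Emit:
move_arm --series '[[0, [0, 0, -0.1], [0, 0, 0]], [0, [0, 0, -0.1], [0, 0, 0]]]'

```text
t: 9.67
eef_pos: [0.4778, 0.0024, 0.1733]
tool_rot: [0.0, 0.708, 0.707, 0.0]
force: [-0.9, -0.3, 3.5]
finger_gap: 0.0163
gripper_force: 59.3
```

Emit:
move_arm --series '[[0, [0, 0, -0.1], [0, 0, 0]], [0, [0, 0, -0.05], [0, 0, 0]]]'

```text
t: 9.83
eef_pos: [0.4778, 0.0023, 0.1716]
tool_rot: [0.0, 0.708, 0.707, 0.0]
force: [0.2, 0.0, 2.7]
finger_gap: 0.0163
gripper_force: 59.3
```

Emit:
move_arm --series '[[0, [0, 0, -0.07], [0, 0, 0]], [0, [0, 0, -0.05], [0, 0, 0]]]'

```text
t: 10.0
eef_pos: [0.4778, 0.0024, 0.1708]
tool_rot: [0.0, 0.708, 0.707, 0.0]
force: [-1.2, 0.6, 4.7]
finger_gap: 0.0163
gripper_force: 59.6
```

Emit:
move_arm --series '[[0, [0, 0, 0], [0, 0, 0]]]'

```text
t: 10.08
eef_pos: [0.4778, 0.0024, 0.1708]
tool_rot: [0.0, 0.708, 0.707, 0.0]
force: [0.9, 0.4, 3.9]
finger_gap: 0.0165
gripper_force: 59.6
```

Emit:
move_arm --series '[[0, [0, 0, -0.05], [0, 0, 0]], [0, [0, 0, 0], [0, 0, 0]]]'

```text
t: 10.25
eef_pos: [0.4778, 0.0023, 0.1705]
tool_rot: [0.0, 0.708, 0.707, 0.0]
force: [-1.1, 0.2, 4.7]
finger_gap: 0.0165
gripper_force: 59.7
```

Emit:
move_arm --series '[[0, [0, 0, -0.05], [0, 0, 0]], [0, [0, 0, 0], [0, 0, 0]]]'

```text
t: 10.42
eef_pos: [0.4779, 0.0024, 0.1703]
tool_rot: [0.0, 0.708, 0.707, 0.0]
force: [-0.3, -0.8, 6.6]
finger_gap: 0.0165
gripper_force: 59.8
```

Emit:
move_arm --series '[[0, [0, 0, -0.05], [0, 0, 0]], [0, [0, 0, 0], [0, 0, 0]]]'

```text
t: 10.58
eef_pos: [0.4779, 0.0024, 0.1701]
tool_rot: [0.0, 0.707, 0.707, 0.0]
force: [-2.0, -0.6, 7.4]
finger_gap: 0.0164
gripper_force: 60.0
```

Emit:
move_arm --series '[[0, [0, 0, -0.05], [0, 0, 0]], [0, [0, 0, 0], [0, 0, 0]]]'

```text
t: 10.75
eef_pos: [0.478, 0.0023, 0.1699]
tool_rot: [0.001, 0.707, 0.707, 0.001]
force: [-1.4, -0.4, 8.9]
finger_gap: 0.0162
gripper_force: 60.1
```

Force climbs at about 6 N/mm, which matches the pad, so the rod is on the bottom. The depth is about 59.4 mm. I'll ease off, release and rise.

Emit:
move_arm --series '[[0, [0, 0, 0.1], [0, 0, 0]], [0, [0, 0, 0.05], [0, 0, 0]], [0, [0, 0, 0], [0, 0, 0]]]' --squeeze 30

```text
t: 11.0
eef_pos: [0.4778, 0.0023, 0.1703]
tool_rot: [0.0, 0.708, 0.707, 0.0]
force: [0.4, 0.3, 5.4]
finger_gap: 0.0164
gripper_force: 59.5
```

Emit:
move_arm --series '[[0.3, [0, 0, 0], [0, 0, 0]], [0.5, [0, 0, 0], [0, 0, 0]], [0.6, [0, 0, 0], [0, 0, 0]], [0.6, [0, 0, 0], [0, 0, 0]]]'

```text
t: 11.33
eef_pos: [0.4775, 0.0024, 0.1693]
tool_rot: [-0.0, 0.708, 0.707, -0.0]
force: [-0.2, 0.0, 0.2]
finger_gap: 0.0513
gripper_force: 0.0
```

```bash
python3 - <<'E'
from h import *
s=sense();print({k:np.round(s[k],4) for k in('eef_pos','tool_rot','force','finger_gap','gripper_force')})
E
```

```text
{'eef_pos': array([0.4775, 0.0024, 0.1693]), 'tool_rot': array([-5.000e-04,  7.075e-01,  7.067e-01, -4.000e-04]), 'force': array([-0.176 ,  0.0493,  0.2352]), 'finger_gap': np.float64(0.0513), 'gripper_force': np.float64(0.0)}
```

Emit:
move_arm --series '[[0.6, [0, 0, 2.0], [0, 0, 0]], [0.6, [0, 0, 3.0], [0, 0, 0]], [0.6, [0, 0, 2.5], [0, 0, 0]], [0.6, [0.9, -3.5, 0], [0, 0, 0]], [0.6, [0.9, -3.5, 0], [0, 0, 0]]]'

```text
t: 11.75
eef_pos: [0.4967, -0.0673, 0.2477]
tool_rot: [0.002, 0.706, 0.708, 0.001]
force: [0.3, -0.2, -0.3]
finger_gap: 0.0515
gripper_force: 0.0
```

Emit:
move_arm --series '[[0.6, [0.9, -3.5, 0], [0, 0, 0]], [0.6, [0.9, -3.5, 0], [0, 0, 0]], [0.6, [0.9, -3.5, 0], [0, 0, 0]], [0.6, [0.8, -3.5, 0], [0, 0, 0]], [0.6, [0.4, -3.5, 0], [0, 0, 0]]]'

```text
t: 12.17
eef_pos: [0.5351, -0.2444, 0.2443]
tool_rot: [-0.0, 0.707, 0.707, -0.0]
force: [1.0, 0.4, 0.1]
finger_gap: 0.0515
gripper_force: 0.0
```

Emit:
move_arm --series '[[0.6, [0, -3.5, 0], [0, 0, 0]], [0.6, [0, 0, 0], [0, 0, 0]], [0.6, [0, 0, 0], [0, 0, 0]]]'

```text
t: 12.42
eef_pos: [0.5342, -0.2793, 0.2437]
tool_rot: [-0.001, 0.709, 0.706, -0.0]
force: [-0.4, 0.7, -0.2]
finger_gap: 0.0513
gripper_force: 0.0
```

```bash
python3 - <<'E'
from h import *
s=sense();print({k:np.round(s[k],4) for k in('eef_pos','tool_rot','force','finger_gap')})
snap('side');snap('top')
def crop(n,u,v,w,h,k):
    im=load(n)['image'][v:v+h,u:u+w,::-1]; return cv2.resize(im,None,fx=k,fy=k,interpolation=cv2.INTER_CUBIC)
cv2.imwrite('pics/c4.png',np.hstack([crop('side',260,80,80,140,4),crop('top',260,140,100,140,4)][:2]))
S=load('side');T=load('top')
for z in(.1956,): 
  for n in(S,T): print('rod top expected px',proj(n,[.478,.0065,z]))
E
```

```text
{'eef_pos': array([ 0.5342, -0.2793,  0.2437]), 'tool_rot': array([-1.200e-03,  7.086e-01,  7.056e-01, -3.000e-04]), 'force': array([-0.4104,  0.7276, -0.1832]), 'finger_gap': np.float64(0.0513)}
rod top expected px [281.69719725 190.22026405]
rod top expected px [279.98384718 217.2662952 ]
```

View pics/c4.png

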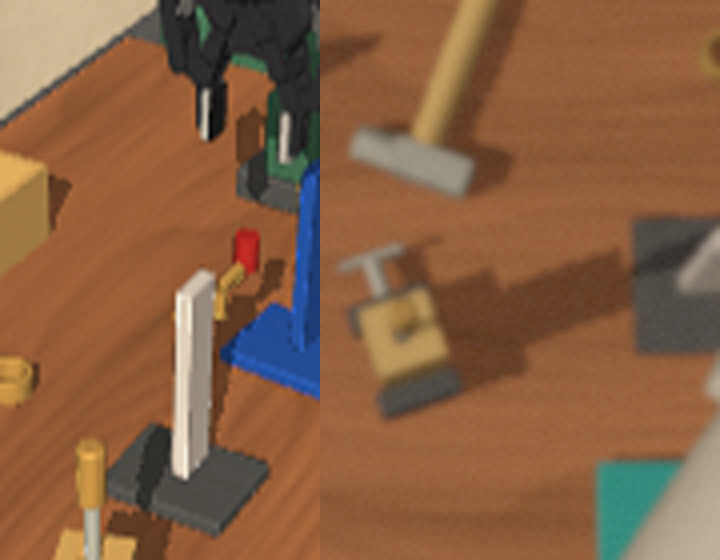

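The fingers straddle the knob column symmetrically, and the rod stands in the bore with its handle top at about (282.7,191). I'll cross-check the depth from the handle's top edge and the knob's height.

```bash
python3 - <<'E'
from h import *
S=load('side');im=S['image'].astype(int)
b=np.array([282.4,219.35]); p=onz(S,*b,.11)
for d in(.0565,.0595,.0625):
    c=proj(S,p+[0,0,.255-d]); e=proj(S,p+[0,0,.215-d]); print(d,'handle top c',c.round(2),'handle foot c',e.round(2))
print('R', im[184:214,282,0]); print('G',im[184:214,282,1]); print('B',im[184:214,282,2])
hsv=cv2.cvtColor(S['image'],cv2.COLOR_RGB2HSV)
m=(((hsv[...,0]<5)|(hsv[...,0]>174))&(hsv[...,1]>190)&(hsv[...,2]>110))
v,u=np.where(m[125:160,310:332]);print('knob',u.mean()+310,v.mean()+125,v.min()+125,v.max()+125)
K=np.array([.535,-.2835,0]);
for z in (.146,.150,.154,.158): print(z,proj(S,K+[-.003,.0035,z]))
E
```

```text
0.0565 handle top c [281.33 149.81] handle foot c [281.57 165.27]
0.0595 handle top c [281.34 151.  ] handle foot c [281.58 166.4 ]
0.0625 handle top c [281.36 152.18] handle foot c [281.6  167.52]
R [147 144 140 142 148 158 173 174 173 222 238 204 206 205 206 208 207 206
 207 209 209 209 197 184 191 193 195 194 193 191]
G [ 89  87  85  86  91 104 125 128 128 162 183 150 151 150 150 151 151 151
 152 154 153 154 146 159 187 186 187 187 186 185]
B [ 53  51  49  50  55  55  60  61  62  76  87  71  72  70  71  71  70  70
  71  73  72  71  70 121 165 163 163 164 164 163]
knob 321.4 141.76363636363635 137 147
0.146 [320.84703448 144.22150427]
0.15 [320.90829462 143.00819742]
0.154 [320.96980271 141.78997974]
0.158 [321.03156026 140.56682135]
```

```bash
python3 - <<'E'
from h import *
S=load('side')
p=onz(S,282.4,219.35,.11); n=p-ray(S,282,219)[0]; n=-np.r_[n[:2],0]/np.linalg.norm(n[:2])
for d in(.0565,.0595,.0625):
    print(d,'top far edge',proj(S,p+[0,0,.145-d]-n*.009).round(2),'foot near edge',proj(S,p+[0,0,.105-d]+n*.009).round(2))
E
```

```text
0.0565 top far edge [281.92 188.04] foot near edge [282.2  206.39]
0.0595 top far edge [281.93 189.07] foot near edge [282.22 207.37]
0.0625 top far edge [281.95 190.09] foot near edge [282.23 208.35]
```

Emit:
move_arm --series '[[0.6, [0.05, -0.4, -2.5], [0, 0, 0]], [0.6, [0, 0, -2.5], [0, 0, 0]], [0.6, [0, 0, -2.5], [0, 0, 0]], [0.6, [0, 0, -1.6], [0, 0, 0]], [0.6, [0, 0, 0], [0, 0, 0]]]' --squeeze 30

```text
t: 12.93
eef_pos: [0.5339, -0.279, 0.1494]
tool_rot: [-0.004, 0.707, 0.707, -0.001]
force: [-0.7, 0.3, -0.5]
finger_gap: 0.0513
gripper_force: 0.0
```

Camera cross-check gives 58.4–59.5 mm, which agrees with the felt 59.4 mm. Now I'll pinch the knob.

Emit:
move_arm --series '[[0.3, [0, -0.3, 0], [0, 0, 0]], [0, [0, 0, 0], [0, 0, 0]], [0, [0, 0, 0], [0, 0, 0]], [0, [0, 0, 0], [0, 0, 0]], [0, [0, 0, 0], [0, 0, 0]]]'

```text
t: 13.35
eef_pos: [0.5349, -0.2847, 0.1563]
tool_rot: [0.0, 0.708, 0.707, -0.0]
force: [-5.0, 1.5, 2.3]
finger_gap: 0.0164
gripper_force: 29.6
```

Emit:
move_arm --series '[[0, [0, 0, 0], [0, 0, 0]], [0, [0, 0, 0], [0, 0, 0]], [0, [0, 0, 0], [0, 0, 0]]]' --squeeze 50

```text
t: 13.6
eef_pos: [0.5349, -0.2847, 0.1562]
tool_rot: [0.0, 0.708, 0.707, -0.0]
force: [-4.6, 1.3, 2.1]
finger_gap: 0.0161
gripper_force: 49.0
```

Emit:
move_arm --series '[[0, [0, 0, 0.2], [0, 0, 0]], [0, [0, 0, 0.2], [0, 0, 0]], [0, [0, 0, 0.2], [0, 0, 0]]]'

```text
t: 13.85
eef_pos: [0.5348, -0.2847, 0.1602]
tool_rot: [-0.0, 0.708, 0.707, -0.0]
force: [-4.3, -0.2, -4.0]
finger_gap: 0.016
gripper_force: 48.8
```

Emit:
move_arm --series '[[0, [0, 0, 0.1], [0, 0, 0]], [0, [0, 0, 0.1], [0, 0, 0]], [0, [0, 0, 0], [0, 0, 0]]]'

```text
t: 14.1
eef_pos: [0.5349, -0.2847, 0.1621]
tool_rot: [-0.0, 0.708, 0.707, -0.0]
force: [-5.3, 1.5, -1.6]
finger_gap: 0.016
gripper_force: 48.9
```

Emit:
move_arm --series '[[0, [0, 0, 0.15], [0, 0, 0]], [0, [0, 0, 0.15], [0, 0, 0]], [0, [0, 0, 0], [0, 0, 0]]]'

```text
t: 14.35
eef_pos: [0.5349, -0.2847, 0.1644]
tool_rot: [-0.001, 0.708, 0.707, -0.0]
force: [-4.7, -1.1, -5.9]
finger_gap: 0.0154
gripper_force: 49.7
```

Emit:
move_arm --series '[[0, [0, 0, 0.1], [0, 0, 0]], [0, [0, 0, 0.1], [0, 0, 0]], [0, [0, 0, 0], [0, 0, 0]]]'

```text
t: 14.6
eef_pos: [0.5348, -0.2846, 0.1647]
tool_rot: [-0.001, 0.708, 0.707, -0.0]
force: [-2.5, -2.7, -15.8]
finger_gap: 0.016
gripper_force: 49.2
```

Emit:
move_arm --series '[[0, [0, 0, 0.1], [0, 0, 0]], [0, [0, 0, 0.1], [0, 0, 0]], [0, [0, 0, 0], [0, 0, 0]]]'

```text
t: 14.85
eef_pos: [0.5347, -0.2846, 0.1649]
tool_rot: [-0.002, 0.708, 0.707, -0.001]
force: [0.7, -4.7, -26.6]
finger_gap: 0.0158
gripper_force: 49.6
```

The upper stop (reading 0) is at TCP z = 0.1643, so the target is TCP z = 0.1049.

Emit:
move_arm --series '[[0, [0, 0, -0.6], [0, 0, 0]], [0, [0, 0, -0.6], [0, 0, 0]], [0, [0, 0, -0.6], [0, 0, 0]], [0, [0, 0, -0.6], [0, 0, 0]], [0, [0, 0, -0.6], [0, 0, 0]]]'

```text
t: 15.27
eef_pos: [0.535, -0.2847, 0.1434]
tool_rot: [0.001, 0.708, 0.707, 0.0]
force: [-10.3, 0.8, 2.9]
finger_gap: 0.0159
gripper_force: 52.7
```

Emit:
move_arm --series '[[0, [0, 0, -0.6], [0, 0, 0]], [0, [0, 0, -0.6], [0, 0, 0]], [0, [0, 0, -0.6], [0, 0, 0]], [0, [0, 0, -0.4], [0, 0, 0]], [0, [0, 0, 0], [0, 0, 0]]]'

```text
t: 15.68
eef_pos: [0.535, -0.2847, 0.1201]
tool_rot: [0.001, 0.708, 0.707, -0.0]
force: [-8.5, 0.6, -2.5]
finger_gap: 0.0157
gripper_force: 52.1
```

Emit:
move_arm --series '[[0, [0, 0, 0], [0, 0, 0]]]'

```text
t: 15.77
eef_pos: [0.535, -0.2847, 0.1201]
tool_rot: [0.001, 0.708, 0.707, -0.0]
force: [-8.6, 0.9, -1.7]
finger_gap: 0.0158
gripper_force: 52.2
```

Emit:
move_arm --series '[[0, [0, 0, -0.5], [0, 0, 0]], [0, [0, 0, -0.5], [0, 0, 0]], [0, [0, 0, -0.4], [0, 0, 0]], [0, [0, 0, -0.1], [0, 0, 0]], [0, [0, 0, 0], [0, 0, 0]]]'

```text
t: 16.18
eef_pos: [0.535, -0.2847, 0.1055]
tool_rot: [0.001, 0.708, 0.707, -0.0]
force: [-9.6, 1.0, -0.8]
finger_gap: 0.0156
gripper_force: 52.5
```

Emit:
move_arm --series '[[0, [0, 0, 0], [0, 0, 0]]]'

```text
t: 16.27
eef_pos: [0.535, -0.2847, 0.1055]
tool_rot: [0.001, 0.708, 0.707, -0.0]
force: [-9.3, 1.2, -0.7]
finger_gap: 0.0161
gripper_force: 52.5
```

Reading is about 58.8 mm, so I'll nudge down 0.6 mm, release, rise and verify.

Emit:
move_arm --series '[[0, [0, 0, -0.06], [0, 0, 0]], [0, [0, 0, 0], [0, 0, 0]], [0, [0, 0, 0], [0, 0, 0]]]'

```text
t: 16.52
eef_pos: [0.535, -0.2847, 0.1053]
tool_rot: [0.001, 0.707, 0.707, 0.0]
force: [-11.6, 1.6, 1.2]
finger_gap: 0.0162
gripper_force: 52.5
```

Emit:
move_arm --series '[[0.2, [0, 0, 0], [0, 0, 0]], [0.4, [0, 0, 0], [0, 0, 0]], [0.5, [0, 0, 0], [0, 0, 0]], [0.5, [0, 0, 0], [0, 0, 0]], [0.5, [0, 0, 0], [0, 0, 0]]]'

```text
t: 16.93
eef_pos: [0.5365, -0.2848, 0.1037]
tool_rot: [0.002, 0.707, 0.707, 0.001]
force: [-0.4, 0.2, -0.0]
finger_gap: 0.0427
gripper_force: 0.0
```

Emit:
move_arm --series '[[0.5, [0, 0, 2], [0, 0, 0]], [0.5, [0, 0, 3], [0, 0, 0]], [0.5, [0, 0, 3], [0, 0, 0]], [0.5, [0, 0, 3], [0, 0, 0]], [0.5, [0, 0, 0], [0, 0, 0]]]'

```text
t: 17.35
eef_pos: [0.5375, -0.2856, 0.2206]
tool_rot: [0.006, 0.707, 0.707, 0.002]
force: [0.1, -0.1, 1.3]
finger_gap: 0.0428
gripper_force: 0.0
```

```bash
python3 - <<'E'
from h import *
s=sense();print({k:np.round(s[k],4) for k in('eef_pos','force','finger_gap')})
S=snap('side');im=S['image']
cv2.imwrite('pics/c5.png',cv2.resize(im[80:230,255:345,::-1],None,fx=4,fy=4,interpolation=cv2.INTER_CUBIC))
hsv=cv2.cvtColor(im,cv2.COLOR_RGB2HSV)
m=(((hsv[...,0]<5)|(hsv[...,0]>174))&(hsv[...,1]>190)&(hsv[...,2]>110))
v,u=np.where(m[125:200,305:345]);print('knob',u.mean()+305,v.mean()+125,v.min()+125,v.max()+125)
o=onz(S,321.4,141.76,.154)
for z in(.096,.1,.104,.108):print(z,proj(S,[o[0],o[1],z]))
o=onz(S,321.4,141.76,.1558)
for z in(.1006,.1046,.1086):print('with .1558',z,proj(S,[o[0],o[1],z]))
E
```

```text
{'eef_pos': array([ 0.5375, -0.2856,  0.2206]), 'force': array([ 0.1414, -0.067 ,  1.3316]), 'finger_gap': np.float64(0.0428)}
knob 320.52830188679246 157.1509433962264 153 163
0.096 [320.51958814 158.9552427 ]
0.1 [320.57869155 157.80089936]
0.104 [320.63802827 156.64199936]
0.108 [320.69759968 155.47851567]
with .1558 0.1006 [320.55879531 158.18949103]
with .1558 0.1046 [320.61820917 157.02908438]
with .1558 0.1086 [320.67785849 155.86407906]
```

View pics/c5.png

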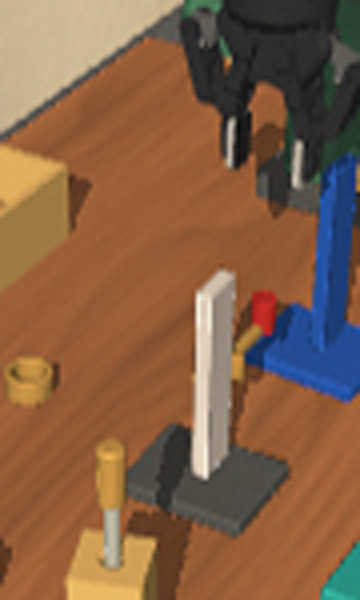

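Knob displacement in the image (51.6 mm) matches the commanded 51 mm, so there was no slip. Next I'll check the absolute reading against the scale's own post.

```bash
python3 - <<'E'
from h import *
S=load('side');im=S['image']
cv2.imwrite('pics/c6.png',cv2.resize(im[143:205,284:332,::-1],None,fx=9,fy=9,interpolation=cv2.INTER_NEAREST))
E
```

```text
(no output)
```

View pics/c6.png

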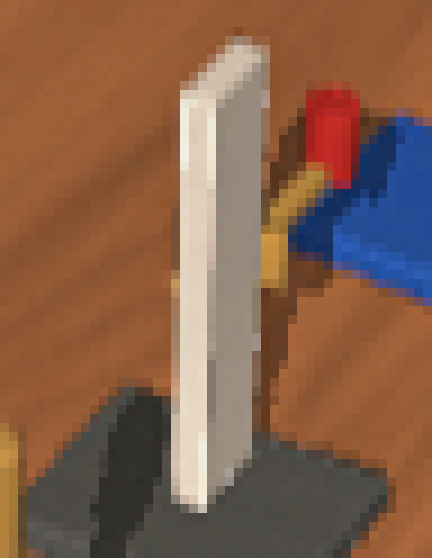

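```bash
python3 - <<'E'
from h import *
S=load('side')
P=lambda x,y:(284+x/9-.5,143+y/9-.5)
c=[onz(S,*P(*q),.169) for q in((180,95),(213,103),(270,47),(236,37))]
m=np.mean(c,0);print(np.round(c,4),'centre',m)
print('near corner from top',c[1],'from foot',onz(S,*P(205,513),.014),onz(S,*P(172,500),.014),c[0])
for yaw in(-2,0):
  a=np.radians(yaw);k=m[:2]+.075*np.array([np.sin(a),-np.cos(a)])
  for z in(.100,.1046,.108):print(yaw,z,proj(S,[*k,z]).round(2))
  for z in(.150,.1558):print('before',yaw,z,proj(S,[*k,z]).round(2))
# two-view ray of knob column
E
```

```text
[[ 0.5335 -0.1861  0.169 ]
 [ 0.5231 -0.1875  0.169 ]
 [ 0.5237 -0.2223  0.169 ]
 [ 0.5351 -0.2218  0.169 ]] centre [ 0.52884902 -0.20444894  0.169     ]
near corner from top [ 0.52308355 -0.18753691  0.169     ] from foot [ 0.52166253 -0.18730866  0.014     ] [ 0.53390424 -0.18740482  0.014     ] [ 0.53348627 -0.1861145   0.169     ]
-2 0.1 [321.82 158.52]
-2 0.1046 [321.89 157.19]
-2 0.108 [321.95 156.2 ]
before -2 0.15 [322.61 143.69]
before -2 0.1558 [322.71 141.92]
0 0.1 [321.03 158.25]
0 0.1046 [321.1  156.91]
0 0.108 [321.15 155.92]
before 0 0.15 [321.8  143.41]
before 0 0.1558 [321.89 141.65]
```

The post-relative check puts the knob at about 0.104–0.1047 m, a reading of about 59.4–60 mm, consistent with the felt depth. The gripper is clear, so I'll hand in.

```bash
python3 -c "
from bench import hand_in
print(hand_in())"
```

```text
the job is handed in; nothing more can be done
None
```

The job is handed in, with no verdict shown: the rod stands released on the bottom of the bore at a measured depth of about 59.4 mm, and the marker is set to about 59 mm (camera check 59.4–60 mm).

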